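Stand the tilt-out bin back up and flip its hook shut

TASK

The white tilt-out bin on the shelf is leaning open: gently push it back upright until it is fully home in its grey rack, then tip the stainless steel hook over with a fingertip until it lies level in the eye on the bin's front, so the bin cannot fall open again. Only push, do not grip or lift anything, keep off the orange clothespins on the rim, and leave the other things on the shelf where they are.

Things in the scene. Friction and masses are not known exactly. Their poses are not given: they have to be found in the camera images.
- rack: Grey rack that carries the bin, fixed to the shelf, 286 mm wide (y), 140 deep (x). Origin on the shelf under the middle of its front plane; x points to its back, y to the left of one facing its front, z up. The front looks roughly to the robot. Side cheeks at y = +-128 to +-144 mm have their front faces at x = 0 and are 188 mm high (120 mm behind x = 70 mm).
- bin (a joint): Lean of the white plastic bin (0.45 kg, 250 mm wide) in rad. 0 = upright, fully home, its flat front panel in the rack's front plane; larger = top leaning out of the front, at most 0.75. Hinge along the rack's y at rack x = 4, z = 22 mm, the panel's foot. Stiff: stays where left, 2 to 4 N at the rim moves it.
- bin_rim (a point): Middle of the top edge of the bin's front panel; moves with the bin (at rack x = 2, y = 0, z = 189 mm when home). The panel is bare from y = -55 to +64 mm.
- eye (a point): Steel screw eye on the bin's front panel, 19 mm wide, into which the hook's tip drops: its centre, 18 mm in front of the panel, at rack y = -66, z = 143 mm when home. Moves with the bin.
- pins: Four orange clothespins clipped in a row on the left half of the bin's front rim, y = 64 to 123 mm, 10 mm wide each, from 37 mm below to 40 mm above the rim, up to 16 mm in front of the panel. They move with the bin; origin on its hinge axis, axes as the rack's when home. Not to be touched.
- hook (a joint): Angle of the steel hook in rad. It turns in an upright plane parallel to the rack's front, at rack x = -18 mm, about a pivot on the right cheek at y = -136, z = 150 mm. 0 = leaning 0.2 rad outwards (to -y), 0.2 = straight up, 1.77 = level across the bin's front to +y, tip in the eye (its stop). Stiff: stays where left, 0.5 to 1 N at its end turns it.
- hook_rod: The rod of that hook: round bar 7 mm thick, 70 mm from pivot to the bend, with a 16 mm bent tip (points to the bin side when up, down when level). Origin on the pivot.
- hook_end (a point): Bend at the free end of the hook, 70 mm from the pivot.
- cup: Blue ceramic toothbrush cup, 72 mm wide, 98 mm high, with two toothbrushes reaching 191 mm; loose. Origin: centre of underside, z up.
- plug: Black hard silicone drain plug, 54 mm wide, 22 mm high, wire loop to 44 mm; loose. Origin: centre of underside.
- hanger: Loose stainless steel S-shaped hanger hook lying flat, 125 x 50 mm, 7 mm thick, not the hook of the rack. Origin: middle, on the shelf.
- nailbrush: Wooden nail brush, 88 x 38 mm, 40 mm high; loose. Origin: centre of underside.
- shampoo: Green shampoo bottle, 60 mm wide, 185 mm high, behind the rack; loose. Origin: centre of underside, z up.
- salts: Amber jar with metal lid, 68 mm wide, 85 mm high, behind the rack; loose. Origin: centre of underside.

How it is judged:
On the way, in this order (a step that is already met when the one before it is completed fails the run):
1. the bin is pushed upright, fully home, while the hook is still up (value of joint bin below 0.05 rad and value of joint hook below 0.9 rad), for 0.2 s.
2. the hook is tipped over to level with the bin home (value of joint bin below 0.05 rad and value of joint hook above 1.62 rad), for 0.2 s.
At the end, for the whole second after the job is handed in: The bin is upright and home (lean under 0.05 rad, 8 mm at the rim), the hook lies level in its eye (within 0.15 rad of its stop), both are still, and the six loose things stand upright within 20 mm of where they began (all of step 2 and velocity of joint bin between -0.05 and 0.05 rad/s and velocity of joint hook between -0.05 and 0.05 rad/s and distance of each of cup, plug, hanger, nailbrush, shampoo, salts from where it was at the start of the episode below 0.02 m and angle between each of cup, shampoo, salts's own z axis and vertical below 0.2 rad); the robot touches nothing.
It fails at once if the clothespins are touched (over 1 N) (contact force between pins and the fingers above 1 N or contact force between pins and the arm above 1 N).
It fails at once if the hook is gripped or forced (over 30 N between fingers and hook) (contact force between hook_rod and the fingers above 30 N).
It fails at once if the bin or rack is pushed roughly or gripped (over 40 N) (contact force between rack and the fingers above 40 N or contact force between rack and the arm above 40 N).
It fails at once if one of the loose things is moved more than 20 mm, or lifted (distance of any of cup, plug, hanger, nailbrush, shampoo, salts from where it was at the start of the episode above 0.02 m).
It also fails if it takes over 53 s, if anything falls off the work surface, if the arm or the gripper's body presses on something with over 40 N, if the wrist force passes 120 N, or if a joint passes its speed limit or range.

ROBOT

A 6-joint arm with a two-finger parallel gripper is mounted at the origin on the work surface. World frame = base frame: x ahead of the robot, y to its left, z up, the work surface at z = 0. Lengths are in m, angles in rad, forces in N, time in s.
With the tool pointing down it reaches from about 0.3 to 0.775 m from the base axis. Payload 14.6 kg.
Tool frame: the origin (TCP) lies at the very end of the fingers, on their centre line; the grasp point (between the pads) lies 19 mm behind it; z points along the fingers, y is the line along which they close (so a half turn about z gives the same grasp; the last joint's range is limited). The gripper opens to 94 mm and grips with 3 to 60 N. Pads are 16 mm wide; open, the fingers measure 119 mm over their backs; the gripper's body (75 mm by 177 mm) begins 78 mm behind the grasp point.
Start: joints at [1.217, 0.3, 1.521, -0, 1.321, -0.067], TCP at [0.156, 0.528, 0.205] pointing down, gripper open.
Joint ranges: [-3.03, 3.03], [-0.79, 2.21], [0.23, 2.52], [-1.04, 4.18], [0, 3.07], [-2.55, 2.55]. Speed limits (rad/s): [2.22, 2.22, 2.57, 3.14, 3.14, 3.14].

INTERFACE

Orientations are given as [roll, pitch, yaw] about the fixed x, y, z axes, in that order (R = Rz(yaw) Ry(pitch) Rx(roll)).
In Python, from station import ctrl gives the robot as it stands.
- The arm moves only by the tool move_arm, never from a script. Its argument "targets" is a list of rows, each a list of 6 numbers: the shift along the tool's x, y, z in units of 1000 mm (1.0 is 1000 mm), then the turn, a rotation vector about the tool's x, y, z in units of 30 degrees (1.0 is 30 degrees). In form: [[tx, ty, tz, ax, ay, az], ...]. A call has exactly 5 rows; each row is the pose to reach, as a shift and turn from the pose commanded when the call began, along the tool's axes at that moment; what a row does not reach only later rows make up. A row lasts 1/12 s, in which the tool goes at most 41.7 mm and 7.16 degrees, less where a joint would pass 70% of its speed; a pose out of reach is approached as far as the arm can. A call with a number of a shift or a turn outside -1 to 1 is refused whole. A call with a gripper value outside its range is refused whole. "fingers" is the opening, from -1 (shut) to 1 (fully open), set as the call begins (left out, the last holds). The fingers move at their own pace and stop on an object; "grip_force" is the grip in N (left out, the last holds). Time passes only in rows, so rows that repeat a pose let the fingers close, or fill a call up. It gives the time, the measured TCP pose, the force and the opening at its end, in the units of the state.
- ctrl.get_obs(): the state, without advancing time (a new reading comes with each control period).
- ctrl.camera(name): name is "scene" or "top" or "wrist"; returns the picture (480x640x3 uint8, red, green, blue); there is no depth.
- ctrl.camera_info(name): a dict with "fx", "fy", "cx", "cy" (pixels), "rvec" (rotation vector, rad) and "tvec" (3), from world to camera coordinates, as OpenCV has them. Camera axes: x right, y down, z forward; pixel columns grow to the right and rows downward; lengths in m; the calibration is good to about 2 mm. A picture is of the moment at which its call begins: read the wrist's pose just before it. camera_info takes no time and is no camera call; for the wrist camera it gives the pose at the moment of the call.
- ctrl.hand_in(): hands the job in, once; it reports no verdict.
The state is a dict: "time_s": time; "qpos": joint angles; "joint_vel": joint speeds; "tau": joint torques, N m; "ee_pos": TCP position; "eef_rot": TCP orientation; "force": force on the tool from outside, world axes, zero at the start; "moment": the same for the moment, N m; "grip_width": finger opening in m.
Only numpy, scipy, OpenCV 4.12 (cv2) and the standard library are available. Lean on these libraries where they do the work, as an engineer would, in place of code of your own. Each camera call takes 0.05 s, during which the arm holds its last target. There are 200 camera calls.

## Working session

There is one attempt and no reset: what is moved stays moved. The work goes in short steps, Python scripts to look and compute and a tool call to move; the robot and the scene stay as the last step left them, time stands still between calls to the robot, and variables do not carry over. Pictures are saved under pics/ and viewed, on a budget of 10 in all, crops included, one or two more only if the job needs it, and the job is handed in when it is done.

Besides the shell and the picture viewer there is one more tool, called after "Request:" as name(argument=value, ...), one argument or row to a line, values as JSON. move_arm: Moves the arm, as the interface text tells. Shifts and turns lie within -1 to 1; 1 stands for 1000 mm of shift or 30 degrees of turn. Its arguments: {"type":"object","properties":{"targets":{"type":"array"},"fingers":{"type":"number"},"grip_force":{"type":"number"}},"required":["targets"]}

```bash
mkdir -p pics; ls; cat > h.py <<'E'
import numpy as np,cv2
from station import ctrl
def P(i):
    K=np.array([[i['fx'],0,i['cx']],[0,i['fy'],i['cy']],[0,0,1.]]);R=cv2.Rodrigues(np.array(i['rvec'],float))[0];t=np.array(i['tvec'],float).ravel()
    return K,R,t
def ray(i,u,v):
    K,R,t=P(i);d=R.T@np.linalg.solve(K,[u,v,1.]);return -R.T@t,d/np.linalg.norm(d)
def onplane(i,u,v,z):
    o,d=ray(i,u,v);return o+d*(z-o[2])/d[2]
def tri(*obs):
    A=np.zeros((3,3));b=np.zeros(3)
    rs=[ray(*x) for x in obs]
    for o,d in rs:
        M=np.eye(3)-np.outer(d,d);A+=M;b+=M@o
    p=np.linalg.solve(A,b);return p,[np.linalg.norm(np.cross(p-o,d)) for o,d in rs]
def proj(i,p):
    K,R,t=P(i);q=K@(R@np.asarray(p)+t);return q[:2]/q[2]
E
python3 - <<'E'
from h import *
for n in('scene','top'):
    im=ctrl.camera(n);cv2.imwrite(f'pics/{n}0.png',im[:,:,::-1]);i=ctrl.camera_info(n);print(n,i,ray(i,320,240))
print(ctrl.get_obs())
E
```

```text
pics
scene {'fx': 445.5332373877567, 'fy': 445.5332373877567, 'cx': 321.9268619513114, 'cy': 241.96636828508602, 'rvec': array([ 1.08328365,  2.55213149, -0.82336618]), 'tvec': array([ 0.37429515, -0.27150467,  1.12188366])} (array([0.89683178, 0.33451195, 0.74580768]), array([-0.42731489, -0.40780596, -0.80690537]))
top {'fx': 613.1765785791787, 'fy': 613.1765785791787, 'cx': 307.0516782667486, 'cy': 231.24811919496523, 'rvec': array([ 2.11244471, -2.12990349,  0.18390049]), 'tvec': array([0.06427689, 0.61004688, 1.0788826 ])} (array([0.40418826, 0.04895852, 1.17239553]), array([ 0.1675592 , -0.01191219, -0.98579005]))
{'time_s': 0.1, 'qpos': array([ 1.21739602e+00,  3.00382735e-01,  1.52149931e+00, -1.97426588e-05,
        1.32071149e+00, -6.65796626e-02]), 'joint_vel': array([-0.00098167, -0.00165693, -0.00014713,  0.00112213,  0.00042467,
        0.00069592]), 'tau': array([ 3.67532397e-03, -5.32644618e+01, -3.53288984e+01,  7.10645481e-02,
        2.34445289e-02, -6.30846159e-06]), 'ee_pos': array([0.15551431, 0.52731535, 0.20496939]), 'eef_rot': array([-3.14059271e+00, -4.75082230e-05,  2.85477688e+00]), 'force': array([ 0.76100891,  0.39810727, -0.01078729]), 'moment': array([ 0.01903797, -0.03254003,  0.00826241]), 'grip_width': 0.09410921033939447}
```

View pics/scene0.png

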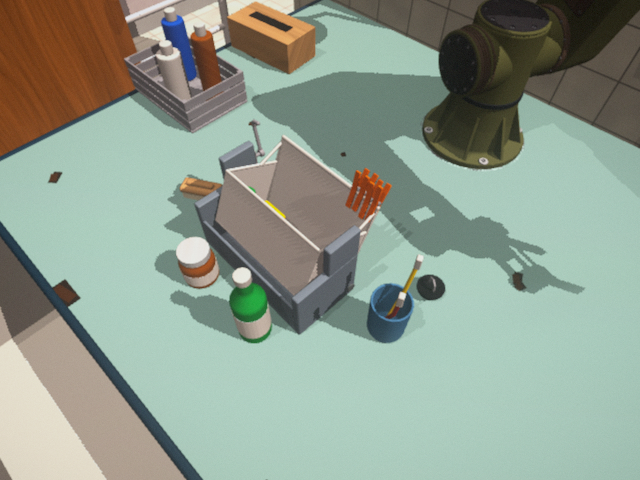

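View pics/top0.png

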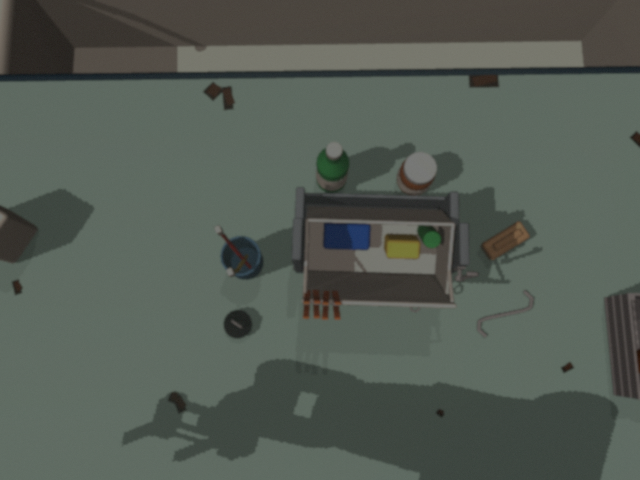

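The scene view, taken from behind, shows the rack at about (280,230) and the pins at (367,192). In the top view the rack spans columns 293–467, with its front tops near row 268. The bin rim is near row 303, the pins at (305–340,305), the hook near (463,275), the hanger at (507,312), the plug at (237,323) and the cup at (241,258). I'll zoom in to get the corners.

```bash
python3 - <<'E'
import cv2
im=cv2.imread('pics/top0.png');c=im[180:330,280:480];c=cv2.convertScaleAbs(cv2.resize(c,None,fx=4,fy=4,interpolation=cv2.INTER_CUBIC),alpha=1.7)
cv2.imwrite('pics/topc.png',c)
E
```

```text
(no output)
```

View pics/topc.png

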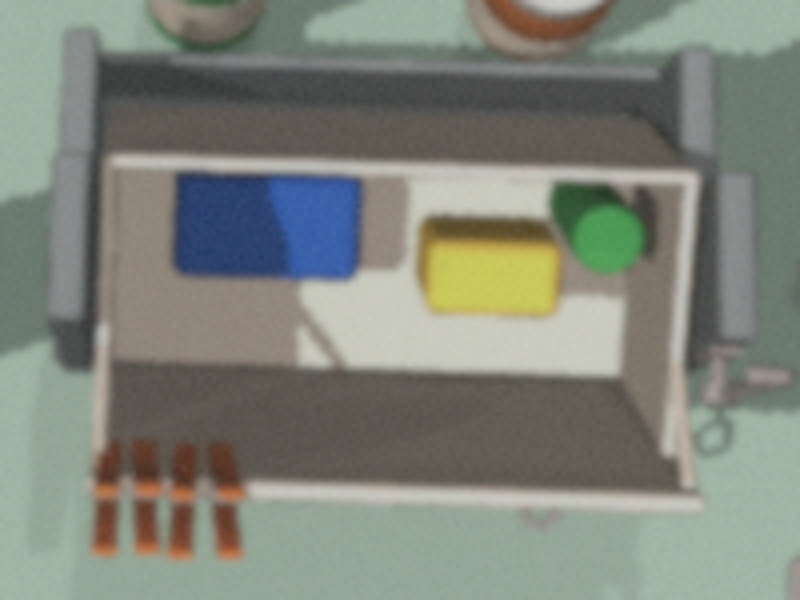

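The crop shows the left cheek's front-top mid at top px (296.5,259.5) and the right one at (464.3,265.3). The rim runs from (342,302) to (455,306), the eye is near (415,309), and the hook rod is at about (472,274), leaning outwards.

```bash
cat >> h.py <<'E'
_i=ctrl.camera_info('top')
a=onplane(_i,280+66/4,180+319/4,.188);b=onplane(_i,280+737/4,180+341/4,.188)
O=(a+b)/2;O[2]=0;ey=(a-b)/np.linalg.norm(a-b);ex=np.array([ey[1],-ey[0],0]);Rr=np.c_[ex,ey,[0,0,1]]
def W(x,y,z):return O+Rr@np.array([x,y,z])
E
python3 - <<'E'
from h import *
i=_i
print('width mids',np.linalg.norm(a-b),'O',O,'yaw',np.arctan2(ex[1],ex[0]))
# hook pts predicted
for nm,p in dict(piv=(-18,-136,150),end0=(-18,-136-14,150+69),cheekLback=(70,136,188),cheekRback=(70,-136,188)).items():
    p=W(*np.array(p)/1e3);print(nm,p,proj(i,p),proj(ctrl.camera_info('scene'),p))
for L in(.2,.3,.4,.5,.6):
    c,s=np.cos(L),np.sin(L)
    def B(x,y,z): return W(.004+c*(x-.004)-s*(z-.022),y,.022+s*(x-.004)+c*(z-.022))
    print(L,B(.002,0,.189),*[np.round(proj(i,B(*q)),1) for q in((.002,0,.189),(.002,-.125,.189),(.0,.125,.189),(-.018,-.066,.143))],np.round(proj(ctrl.camera_info('scene'),B(.002,.125,.189)),1))
for nm,u,v,z in(('plug',237,323,.02),('cup',241,258,.098),('hangerA',481,325,.004),('hangerB',532,295,.004),('hangerT',530,292,.004),('brush',505,241,.04)):
    p=onplane(i,u,v,z);print(nm,p,Rr.T@(p-O))
E
```

```text
Traceback (most recent call last):
NameError: name '_i' is not defined
```

```bash
python3 - <<'E'
from h import *
from h import _i
i=_i
print('width mids',np.linalg.norm(a-b),'O',O,'yaw',np.arctan2(ex[1],ex[0]))
for nm,p in dict(piv=(-18,-136,150),end0=(-18,-136-14,150+69),cheekLback=(70,136,188),cheekRback=(70,-136,188)).items():
    p=W(*np.array(p)/1e3);print(nm,p,proj(i,p),proj(ctrl.camera_info('scene'),p))
for L in(.2,.3,.4,.5,.6):
    c,s=np.cos(L),np.sin(L)
    def B(x,y,z): return W(.004+c*(x-.004)-s*(z-.022),y,.022+s*(x-.004)+c*(z-.022))
    print(L,B(.002,0,.189),*[np.round(proj(i,B(*q)),1) for q in((.002,0,.189),(.002,-.125,.189),(.0,.125,.189),(-.018,-.066,.143))],np.round(proj(ctrl.camera_info('scene'),B(.002,.125,.189)),1))
for nm,u,v,z in(('plug',237,323,.02),('cup',241,258,.098),('hangerA',481,325,.004),('hangerB',532,295,.004),('brush',505,241,.04)):
    p=onplane(i,u,v,z);print(nm,p,Rr.T@(p-O))
E
```

```text
width mids 0.27061999950368826 O [ 0.53377763 -0.05972879  0.        ] yaw -0.041744700345816
piv [ 0.51011768 -0.19485913  0.15      ] [459.29038907 278.88145224] [260.60394904 152.21961841]
end0 [ 0.50953343 -0.20884693  0.219     ] [478.67285719 274.51060183] [251.79954524 119.89880854]
cheekLback [0.60939228 0.07323145 0.188     ] [297.6843843 217.4209169] [326.10500527 250.6273202 ]
cheekRback [ 0.59804102 -0.19853159  0.188     ] [464.15977151 222.68744584] [219.92422231 159.6212778 ]
0.2 [ 0.50266685 -0.05842933  0.18527378] [379.8 281.9] [457.6 284.5] [302.2 280.5] [415.8 292.3] [365.9 212.6]
0.3 [ 0.48655626 -0.0577564   0.18095015] [379.3 292.1] [457.1 294.8] [301.9 290.8] [415.3 299.2] [372.3 209.1]
0.4 [ 0.47095742 -0.05710486  0.17503835] [378.8 302.1] [456.4 304.7] [301.6 300.7] [414.7 305.7] [378.2 206.5]
0.5 [ 0.4560262  -0.0564812   0.16759744] [378.2 311.7] [455.4 314.3] [301.3 310.1] [414.  311.9] [383.6 204.8]
0.6 [ 0.44191177 -0.05589165  0.15870176] [377.5 320.6] [454.2 323.3] [301.1 319.1] [413.2 317.5] [388.4 203.9]
plug [0.44471688 0.19129565 0.02      ] [-0.09945906  0.24708902  0.02      ]
cup [0.55576716 0.17611351 0.098     ] [0.01212806 0.23655452 0.098     ]
hangerA [ 0.43806033 -0.26582296  0.004     ] [-0.08703307 -0.20990915  0.004     ]
hangerB [ 0.49350009 -0.36543056  0.004     ] [-0.02748473 -0.30711633  0.004     ]
brush [ 0.59164676 -0.30987657  0.04      ] [ 0.06825803 -0.24751482  0.04      ]
```

The rack pose checks out: the cheek spacing reads 270.6 mm against 272, and the predicted hook end matches both cameras. The lean is about 0.41 rad. Next I'll shut the gripper, square the tool to the rack and travel there.

```bash
cat > st.py <<'E'
from h import *
from scipy.spatial.transform import Rotation as Ro
import sys
o=ctrl.get_obs();R=Ro.from_euler('xyz',o['eef_rot']).as_matrix();p=o['ee_pos']
print('t',o['time_s'],'rack xyz',np.round(Rr.T@(p-O),4),'F rack',np.round(Rr.T@o['force'],2),'grip',round(o['grip_width'],4))
if len(sys.argv)>3:
    q=W(*map(float,sys.argv[1:4]));T=np.c_[-ex,ey,[0,0,-1]]
    print('shift',np.round(R.T@(q-p),4),'turn/30deg',np.round(np.degrees(Ro.from_matrix(R.T@T).as_rotvec())/30,3))
E
python3 st.py -.13 0 .205
```

```text
t 0.1 rack xyz [-0.4024  0.5707  0.205 ] F rack [ 0.74  0.43 -0.01] grip 0.0941
shift [-4.028e-01 -4.876e-01  4.000e-04] turn/30deg [-0.002 -0.    -0.468]
```

Request:
move_arm(
  targets=[
    [-0.024, -0.029, 0, 0, 0, -0.1],
    [-0.048, -0.058, 0, 0, 0, -0.2],
    [-0.072, -0.087, 0, 0, 0, -0.3],
    [-0.096, -0.116, 0, 0, 0, -0.4],
    [-0.12, -0.145, 0, 0, 0, -0.468],
  ],
  fingers=-1,
  grip_force=20,
)

```text
time_s: 0.52
ee_pos: [0.2298, 0.3527, 0.2051]
eef_rot: [-3.141, -0.0, 3.103]
force: [0.9, -0.2, 0.0]
grip_width: 0.064
```

```bash
python3 st.py -.13 0 .205
```

```text
t 0.5167 rack xyz [-0.321   0.3994  0.2051] F rack [ 0.88 -0.13  0.05] grip 0.064
shift [-1.897e-01 -4.000e-01  2.000e-04] turn/30deg [-0.001 -0.     0.006]
```

Request:
move_arm(
  targets=[
    [-0.017, -0.035, 0, 0, 0, 0],
    [-0.034, -0.07, 0, 0, 0, 0],
    [-0.051, -0.105, 0, 0, 0, 0],
    [-0.068, -0.14, 0, 0, 0, 0],
    [-0.085, -0.175, 0, 0, 0, 0],
  ],
)

```text
time_s: 0.93
ee_pos: [0.3074, 0.1744, 0.2055]
eef_rot: [3.141, 0.0, 3.1]
force: [0.4, 0.3, -0.7]
grip_width: 0.0303
```

Request:
move_arm(
  targets=[
    [-0.017, -0.035, 0, 0, 0, 0],
    [-0.034, -0.07, 0, 0, 0, 0],
    [-0.051, -0.105, 0, 0, 0, 0],
    [-0.068, -0.14, 0, 0, 0, 0],
    [-0.085, -0.175, 0, 0, 0, 0],
  ],
)

```text
time_s: 1.35
ee_pos: [0.3851, -0.0043, 0.2055]
eef_rot: [3.142, 0.0, 3.1]
force: [-0.5, 0.9, 0.9]
grip_width: 0.0006
```

```bash
python3 st.py -.12 0 .155
```

```text
t 1.35 rack xyz [-0.1509  0.0491  0.2055] F rack [-0.53  0.87  0.87] grip 0.0006
shift [-0.0309 -0.0491  0.0505] turn/30deg [ 0.     0.001 -0.001]
```

Request:
move_arm(
  targets=[
    [0, -0.025, 0, 0, 0, 0],
    [0, -0.049, 0, 0, 0, 0],
    [-0.01, -0.049, 0.02, 0, 0, 0],
    [-0.02, -0.049, 0.04, 0, 0, 0],
    [-0.031, -0.049, 0.05, 0, 0, 0],
  ],
)

```text
time_s: 1.77
ee_pos: [0.4133, -0.0529, 0.1535]
eef_rot: [3.141, -0.002, 3.098]
force: [0.5, 0.5, -0.2]
grip_width: 0.0007
```

Request:
move_arm(
  targets=[
    [-0.015, 0, 0, 0, 0, 0],
    [-0.028, 0, 0, 0, 0, 0],
    [-0.036, 0, 0, 0, 0, 0],
    [-0.042, 0, 0, 0, 0, 0],
    [-0.048, 0, 0, 0, 0, 0],
  ],
)

```text
time_s: 2.18
ee_pos: [0.4618, -0.0545, 0.1554]
eef_rot: [3.142, -0.001, 3.1]
force: [-4.0, -0.4, 1.6]
grip_width: 0.0009
```

Request:
move_arm(
  targets=[
    [-0.005, 0, 0, 0, 0, 0],
    [-0.01, 0, 0, 0, 0, 0],
    [-0.015, 0, 0, 0, 0, 0],
    [-0.02, 0, 0, 0, 0, 0],
    [-0.025, 0, 0, 0, 0, 0],
  ],
)

```text
time_s: 2.6
ee_pos: [0.4872, -0.0556, 0.1555]
eef_rot: [-3.142, 0.0, 3.1]
force: [-2.1, 0.5, 1.7]
grip_width: 0.0006
```

```bash
python3 st.py -.01 0 .155;python3 - <<'E'
from h import *
t=ctrl.camera('top')[180:330,260:480,::-1];s=ctrl.camera('scene')[90:270,170:430,::-1]
cv2.imwrite('pics/p1.png',np.hstack([cv2.resize(x,(400,300),interpolation=cv2.INTER_CUBIC) for x in(t,s)]))
E
```

```text
t 2.6 rack xyz [-0.0467  0.0022  0.1555] F rack [-2.08  0.39  1.65] grip 0.0006
shift [-0.0367 -0.0022  0.0006] turn/30deg [-0.  0. -0.]
```

View pics/p1.png

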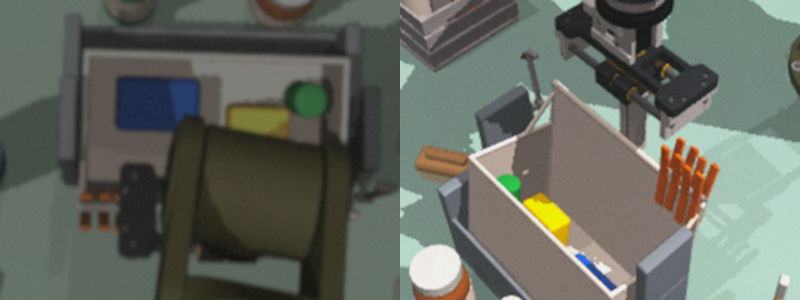

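The bin is following the finger: wrist force about 2 N, and the scene inset shows the finger well clear of the pins. I'll continue slowly.

Request:
move_arm(
  targets=[
    [-0.005, 0, -0.001, 0, 0, 0],
    [-0.01, 0, -0.002, 0, 0, 0],
    [-0.015, 0, -0.003, 0, 0, 0],
    [-0.02, 0, -0.004, 0, 0, 0],
    [-0.025, 0, -0.004, 0, 0, 0],
  ],
)

```text
time_s: 3.12
ee_pos: [0.5124, -0.0567, 0.1597]
eef_rot: [-3.142, 0.0, 3.1]
force: [-1.4, 0.7, 1.5]
grip_width: 0.0002
```

Request:
move_arm(
  targets=[
    [-0.002, 0, 0, 0, 0, 0],
    [-0.004, 0, 0, 0, 0, 0],
    [-0.006, 0, 0, 0, 0, 0],
    [-0.008, 0, 0, 0, 0, 0],
    [-0.009, 0, 0, 0, 0, 0],
  ],
)

```text
time_s: 3.53
ee_pos: [0.5209, -0.057, 0.1595]
eef_rot: [-3.142, 0.0, 3.1]
force: [-1.1, -0.1, 0.3]
grip_width: 0.0006
```

```bash
python3 st.py -.008 0 .16
```

```text
t 3.5333 rack xyz [-0.0129  0.0022  0.1595] F rack [-1.11 -0.16  0.27] grip 0.0006
shift [-0.0049 -0.0022 -0.0005] turn/30deg [-0.  0. -0.]
```

Request:
move_arm(
  targets=[
    [-0.001, 0, 0, 0, 0, 0],
    [-0.002, 0, 0, 0, 0, 0],
    [-0.003, 0, 0, 0, 0, 0],
    [-0.0035, 0, 0, 0, 0, 0],
    [-0.004, 0, 0, 0, 0, 0],
  ],
)

```text
time_s: 3.95
ee_pos: [0.5247, -0.0571, 0.1594]
eef_rot: [3.142, -0.0, 3.1]
force: [-5.2, -0.6, 2.9]
grip_width: 0.0005
```

Request:
move_arm(
  targets=[
    [-0.0005, 0, 0, 0, 0, 0],
    [-0.001, 0, 0, 0, 0, 0],
    [-0.0015, 0, 0, 0, 0, 0],
    [-0.002, 0, 0, 0, 0, 0],
    [-0.002, 0, 0, 0, 0, 0],
  ],
)

```text
time_s: 4.37
ee_pos: [0.5248, -0.0572, 0.1594]
eef_rot: [3.141, -0.005, 3.1]
force: [-19.2, 0.6, 10.5]
grip_width: 0.0009
```

The stop is reached: 19 N with no further travel. I'll back straight off, then move over to the hook's outer side.

Request:
move_arm(
  targets=[
    [0.01, 0, 0, 0, 0, 0],
    [0.03, 0, 0, 0, 0, 0],
    [0.05, 0, 0, 0, 0, 0],
    [0.07, 0, -0.02, 0, 0, 0],
    [0.07, -0.02, -0.045, 0, 0, 0],
  ],
)

```text
time_s: 4.78
ee_pos: [0.453, -0.0724, 0.2036]
eef_rot: [3.14, -0.004, 3.102]
force: [0.3, 0.2, 0.1]
grip_width: 0.0001
```

Request:
move_arm(
  targets=[
    [0, -0.035, 0, 0, 0, 0],
    [0, -0.07, 0, 0, 0, 0],
    [0, -0.105, 0, 0, 0, 0],
    [0, -0.14, 0, 0, 0, 0],
    [0, -0.17, 0, 0, 0, 0],
  ],
)

```text
time_s: 5.2
ee_pos: [0.4485, -0.2463, 0.2046]
eef_rot: [-3.141, 0.001, 3.099]
force: [0.8, 0.9, 0.1]
grip_width: 0.0005
```

```bash
python3 st.py -.018 -.185 .2;python3 - <<'E'
from h import *
t=ctrl.camera('top')[180:330,280:480,::-1];s=ctrl.camera('scene')[90:240,170:370,::-1]
cv2.imwrite('pics/p2.png',np.hstack([cv2.convertScaleAbs(cv2.resize(x,(400,300),interpolation=cv2.INTER_CUBIC),alpha=1.4) for x in(t,s)]))
for L in(0,.05,.1):
    c,s=np.cos(L),np.sin(L)
    for y in(-.06,-.125): 
        p=W(.004-c*.002-s*.167,y,.022+c*.167);print(L,y,(proj(ctrl.camera_info('top'),p)-[280,180])*2)
E
```

```text
t 5.2 rack xyz [-0.0774 -0.19    0.2046] F rack [0.76 0.98 0.12] grip 0.0005
shift [-0.0594  0.005   0.0046] turn/30deg [-0.001  0.001 -0.001]
0 -0.06 [275.03889291 164.80654843]
0 -0.125 [355.92416256 167.4556442 ]
0.05 -0.06 [274.97689118 175.11945232]
0.05 -0.125 [355.96927619 177.7833714 ]
0.1 -0.06 [274.82852246 185.48740844]
0.1 -0.125 [355.89409671 188.16512374]
```

View pics/p2.png

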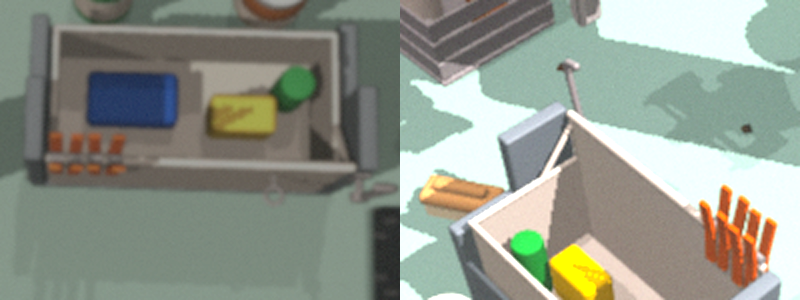

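The bin is home: the rim sits at crop row ~166, where lean 0 predicts 165–167. The hook still leans outward at crop (360–395,187). Next I'll move beside the hook.

Request:
move_arm(
  targets=[
    [-0.015, 0, 0, 0, 0, 0],
    [-0.03, 0, 0, 0, 0, 0],
    [-0.045, 0, 0, 0, 0, 0],
    [-0.059, 0, 0.004, 0, 0, 0],
    [-0.059, 0, 0.005, 0, 0, 0],
  ],
)

```text
time_s: 5.72
ee_pos: [0.5093, -0.2459, 0.1987]
eef_rot: [3.141, -0.0, 3.101]
force: [-0.8, -0.0, 0.3]
grip_width: 0.0006
```

```bash
python3 st.py -.018 -.152 .195
```

```text
t 5.7167 rack xyz [-0.0167 -0.187   0.1987] F rack [-0.78 -0.06  0.26] grip 0.0006
shift [0.0012 0.035  0.0037] turn/30deg [ 0.001 -0.     0.002]
```

Request:
move_arm(
  targets=[
    [0.001, 0.007, 0.001, 0, 0, 0],
    [0.001, 0.014, 0.002, 0, 0, 0],
    [0.001, 0.021, 0.003, 0, 0, 0],
    [0.001, 0.028, 0.004, 0, 0, 0],
    [0.001, 0.035, 0.004, 0, 0, 0],
  ],
)

```text
time_s: 6.13
ee_pos: [0.508, -0.2107, 0.1956]
eef_rot: [-3.141, 0.0, 3.1]
force: [-0.0, -0.4, -0.2]
grip_width: 0.0004
```

Request:
move_arm(
  targets=[
    [0, 0.005, 0, 0, 0, 0],
    [0, 0.01, 0.001, 0, 0, 0],
    [0, 0.015, 0.002, 0, 0, 0],
    [0, 0.019, 0.003, 0, 0, 0],
    [0, 0.023, 0.004, 0, 0, 0],
  ],
)

```text
time_s: 6.55
ee_pos: [0.5092, -0.1883, 0.1913]
eef_rot: [-3.142, -0.0, 3.1]
force: [-0.3, -0.4, 0.6]
grip_width: 0.0008
```

```bash
python3 st.py -.018 -.111 .1755;python3 - <<'E'
from h import *
t=ctrl.camera('top')[180:330,380:580,::-1];s=ctrl.camera('scene')[60:210,170:370,::-1]
cv2.imwrite('pics/p3.png',np.hstack([cv2.convertScaleAbs(cv2.resize(x,(400,300),interpolation=cv2.INTER_CUBIC),alpha=1.4) for x in(t,s)]))
E
```

```text
t 6.55 rack xyz [-0.0191 -0.1294  0.1913] F rack [-0.33 -0.37  0.61] grip 0.0008
shift [-0.0011  0.0184  0.0158] turn/30deg [-0. -0. -0.]
```

View pics/p3.png

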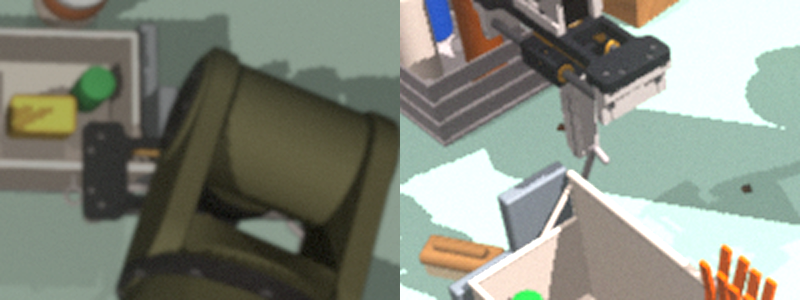

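The scene inset shows the rod tipped toward the bin, with its end at about (600,155) and the finger behind it. I'll carry on round the arc.

Request:
move_arm(
  targets=[
    [-0.001, 0.005, 0.003, 0, 0, 0],
    [-0.001, 0.009, 0.006, 0, 0, 0],
    [-0.001, 0.013, 0.009, 0, 0, 0],
    [-0.001, 0.016, 0.012, 0, 0, 0],
    [-0.001, 0.019, 0.016, 0, 0, 0],
  ],
)

```text
time_s: 7.07
ee_pos: [0.5111, -0.1693, 0.1752]
eef_rot: [-3.142, 0.0, 3.1]
force: [0.4, 0.3, 1.8]
grip_width: 0.0008
```

Request:
move_arm(
  targets=[
    [0, 0.002, 0.003, 0, 0, 0],
    [0, 0.004, 0.007, 0, 0, 0],
    [0, 0.005, 0.011, 0, 0, 0],
    [0, 0.006, 0.014, 0, 0, 0],
    [0, 0.007, 0.017, 0, 0, 0],
  ],
)

```text
time_s: 7.48
ee_pos: [0.5113, -0.1626, 0.158]
eef_rot: [3.142, -0.0, 3.1]
force: [0.3, -0.5, 0.6]
grip_width: 0.0006
```

```bash
python3 st.py -.018 -.1035 .1535
```

```text
t 7.4833 rack xyz [-0.0182 -0.1038  0.158 ] F rack [ 0.34 -0.45  0.6 ] grip 0.0006
shift [-0.0002  0.0003  0.0045] turn/30deg [ 0. -0. -0.]
```

Request:
move_arm(
  targets=[
    [0, 0, 0.001, 0, 0, 0],
    [0, 0, 0.002, 0, 0, 0],
    [0, 0, 0.003, 0, 0, 0],
    [0, 0, 0.0035, 0, 0, 0],
    [0, 0, 0.004, 0, 0, 0],
  ],
)

```text
time_s: 7.9
ee_pos: [0.5114, -0.1628, 0.1545]
eef_rot: [-3.142, 0.0, 3.1]
force: [-0.2, 0.9, 0.8]
grip_width: 0.0003
```

Request:
move_arm(
  targets=[
    [0, 0, 0.0005, 0, 0, 0],
    [0, 0, 0.001, 0, 0, 0],
    [0, 0, 0.001, 0, 0, 0],
    [0, 0, 0.001, 0, 0, 0],
    [0, 0, 0.001, 0, 0, 0],
  ],
)

```text
time_s: 8.32
ee_pos: [0.5114, -0.1627, 0.1536]
eef_rot: [-3.142, 0.0, 3.1]
force: [-0.3, 1.3, 2.2]
grip_width: -0.0
```

Request:
move_arm(
  targets=[
    [0, 0, 0.0003, 0, 0, 0],
    [0, 0, 0.0006, 0, 0, 0],
    [0, 0, 0.0009, 0, 0, 0],
    [0, 0, 0.001, 0, 0, 0],
    [0, 0, 0.001, 0, 0, 0],
  ],
)

```text
time_s: 8.73
ee_pos: [0.5115, -0.1627, 0.1532]
eef_rot: [-3.141, 0.001, 3.1]
force: [-2.7, 1.8, 8.7]
grip_width: 0.0005
```

The rod is at its stop: 8.7 N at z = 153.2 mm, against 153.5 expected. I'll lift off, retreat and check.

Request:
move_arm(
  targets=[
    [0, 0, -0.01, 0, 0, 0],
    [0, 0, -0.03, 0, 0, 0],
    [0, 0, -0.06, 0, 0, 0],
    [0.035, 0, -0.07, 0, 0, 0],
    [0.07, 0, -0.07, 0, 0, 0],
  ],
)

```text
time_s: 9.15
ee_pos: [0.4417, -0.16, 0.2248]
eef_rot: [-3.14, 0.003, 3.101]
force: [-0.5, -0.5, -0.0]
grip_width: 0.0003
```

Request:
move_arm(
  targets=[
    [0.035, 0, 0, 0, 0, 0],
    [0.07, 0, 0, 0, 0, 0],
    [0.09, 0, 0, 0, 0, 0],
    [0.09, 0, 0, 0, 0, 0],
    [0.09, 0, 0, 0, 0, 0],
  ],
)

```text
time_s: 9.57
ee_pos: [0.3513, -0.1562, 0.2233]
eef_rot: [-3.141, 0.002, 3.099]
force: [0.1, 0.5, 0.0]
grip_width: 0.0005
```

```bash
python3 st.py;python3 - <<'E'
from h import *
t0=ctrl.camera('top')
t=t0[180:330,280:480,::-1];s=ctrl.camera('scene')[90:240,170:370,::-1]
cv2.imwrite('pics/p4.png',np.hstack([cv2.convertScaleAbs(cv2.resize(x,(400,300),interpolation=cv2.INTER_CUBIC),alpha=1.5) for x in(t,s)]))
i=ctrl.camera_info('top')
for n,p in dict(pivot=(-.018,-.136,.15),end=(-.018,-.066,.15),rim=(.002,-.06,.189)).items(): print(n,(proj(i,W(*p))-[280,180])*2)
d=cv2.absdiff(t0[:,:,::-1],cv2.imread('pics/top0.png')).max(2)
for n,(u,v) in dict(cup=(241,258),plug=(237,323),hanger=(507,312),brush=(505,241),shampoo=(332,165),salts=(418,173)).items(): print(n,d[v-25:v+25,u-25:u+25].mean().round(1))
E
```

```text
t 9.5667 rack xyz [-0.1783 -0.104   0.2233] F rack [0.09 0.52 0.03] grip 0.0005
pivot [358.58077814 197.76290447]
end [274.4171499  194.97202863]
rim [275.03889291 164.80654843]
cup 1.9
plug 1.7
hanger 6.3
brush 3.6
shampoo 1.7
salts 5.2
```

View pics/p4.png

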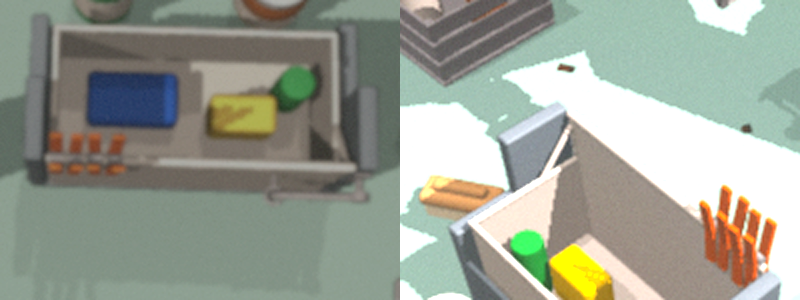

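The rod now runs from crop (360,197) to (273,195), as predicted for a level hook. The rim is still at row ~165, so the bin stays home. I never went near the loose things, and the small differences around the hanger and salts look like arm shadow.

```bash
python3 -c "
from station import ctrl
print(ctrl.hand_in())"
```

```text
the job is handed in; nothing more can be done
None
```

The bin is pushed fully home and the hook lies level in its eye. I handed the job in at about 9.6 s, with the arm clear of everything.

- **Bin:** I pushed it with the shut fingers on the bare part of the panel until it stopped, at 19 N against the 40 N limit. In the last top picture the rim sits where a lean of zero predicts.
- **Hook:** I tipped it over with the fingertip from its outer side. At its stop the fingertip read 8.7 N at a height of 153.2 mm, where a level rod gives 153.5 mm. Its end is within about 1 pixel of the predicted level position.
- **Pins:** the fingers and gripper body stayed clear of the clothespins throughout, going by the planned clearances and the pictures.
- **Loose things:** comparing the top pictures from before and after showed almost no change at the cup, plug and shampoo. The differences were slightly larger at the hanger, salts and nail brush. I put those down to changed arm shadows, since the arm never went down near them. I did not measure their positions again.

No check failed. I viewed 7 of the 10 pictures.

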